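Fit the petal die into the fly-press tray and run it in

TASK

The brass petal die lies crooked on the drawn-out tray of the fly press. Slide and turn it on the tray, without lifting it, until its outline matches the cutout and it drops fully home, then push the tray in under the press as far as it goes. Leave the jar and the hand tools on the bench where they are.

Things in the scene. Friction and masses are not known exactly. Their poses are not given: they have to be found in the camera images.
- die: Flat brass petal die, 113 x 96 x 20 mm (+2.5 mm raised face), about 0.65 kg, loose on the tray's top plate behind the cutout, turned 0.5 to 2 rad anticlockwise of its fit. Origin on the underside, z up. Outline x,y in mm: (-55,-48) (22,-48) (48,-38) (58,-22) (58,-6) (42,18) (14,38) (-18,48) (-55,48). Metal on metal; centre of mass within 5 mm of the origin.
- die_base (a point): Middle of the die's straight 96 mm base edge (at its x = -55 mm), 10 mm above the die's underside, axes as the die's: x points from the base to the nose. The nose is narrow and lies off to the -y side, so the die fits only one way.
- cutout (a point): Floor of the tray's cutout; rides with the tray. The cutout is the die's outline grown by 2.5 mm all round, 10 mm deep, walls upright, floor 30 mm above the bench. With the die home, its origin and axes coincide with this point's: x level along the tray towards the press (nose first), z up; the die then stands 10 mm above the top plate.
- handle (a point): Middle of the tray's handle, 30 mm above the bench: a level round steel bar 12 mm thick, 110 mm long across the tray, 45 mm out from the tray's end face, on the end away from the press (x = -295 mm of the cutout's point). Axes as the cutout's.
- tray (a joint): How far the tray is pushed in along x (m): 0 = drawn out, 0.24 = at its stop under the press; starts at 0 to 0.03. Stays where left; takes about 8 N to move, more if pushed fast. The tray is a flat rectangle without rim, x = -250 to 95 mm and y = -115 to 115 mm of the cutout's point, its top plate 40 mm above the bench.
- press: Green cast fly press, fixed. Origin on the bench under the cutout's place at tray = 0; x as the tray goes in. Its dark upper platen covers x = 165 to 315 mm, y = -75 to 75 mm, underside 56 mm above the bench: a die lying home passes under, one standing on the top plate does not. Head above it, from x = 190 mm, column at x = 345 to 435 mm, 0.5 m high in all.
- petal_iron: Bystander: hand petal iron, heart-shaped dark sole 30 mm high with a wooden handle lying along its -x, about 220 mm long; origin on the bench under the sole.
- jar: Bystander: glass jar with an orange lid, 72 mm across, 105 mm high; origin under its centre.
- ball_tool: Bystander: ball-ended shaping tool, wooden handle and steel rod lying along x, 210 mm long; origin on the bench under its middle.
Mind the look-alikes: they are no part of the job. What is shaped like the die but black or green is not meant.

How it is judged (in metres and radians):
On the way, in this order (a step that is already met when the one before it is completed fails the run):
1. the die has dropped fully home in the tray's cutout, with the tray still out from under the press (horizontal distance between die and cutout below 0.006 m and z of die in the frame of cutout below 0.002 m and angle between die's own z axis and vertical below 0.03 rad and angle between the x axis of die and the x axis of cutout, either way round below 0.12 rad and value of joint tray below 0.12 m), for 0.2 s.
2. the tray is pushed in to its stop with the die home in it (value of joint tray above 0.234 m and z of die in the frame of cutout below 0.002 m), for 0.2 s.
At the end, for the whole second after the job is handed in: The die lies home in the cutout (origin within 6 mm, less than 2 mm proud, level, right way round) and at rest, and the tray is in to within 6 mm of its stop (all of step 2 and horizontal distance between die and cutout below 0.006 m and angle between die's own z axis and vertical below 0.03 rad and angle between the x axis of die and the x axis of cutout, either way round below 0.12 rad and linear speed of die below 0.02 m/s); the robot touches nothing.
It fails at once if the die is lifted off the tray's top plate (over 10 mm) or tipped up (over 20 degrees) (height (world z) of die above 0.05 m or angle between die's own z axis and vertical above 0.35 rad).
It fails at once if the die falls off the tray (height (world z) of die below 0.02 m).
It fails at once if the jar, the petal iron or the ball tool is shifted by more than 30 mm (distance of any of jar, petal_iron, ball_tool from where it was at the start of the episode above 0.03 m).
It also fails if it takes over 64 s, if anything falls off the work surface, if the arm or the gripper's body presses on something with over 40 N, if the wrist force passes 120 N, or if a joint passes its speed limit or range.

ROBOT

A 7-joint arm with a two-finger parallel gripper is mounted at the origin on the work surface. World frame = base frame: x ahead of the robot, y to its left, z up, the work surface at z = 0. Lengths are in mm, angles in rad, forces in N, time in s.
With the tool pointing down it reaches from about 400 to 875 mm from the base axis. Payload 4.4 kg.
Tool frame: the origin (TCP) lies at the very end of the fingers, on their centre line; the grasp point (between the pads) lies 19 mm behind it; z points along the fingers, y is the line along which they close (so a half turn about z gives the same grasp; the last joint's range is limited). The gripper opens to 85 mm and grips with 20 to 120 N. Pads are 22 mm wide; open, the fingers measure 114 mm over their backs; the gripper's body (76 mm by 85 mm) begins 54 mm behind the grasp point. The pads swing forward as they close: fully open they stand 13 mm farther back than shut.
Start: joints at [-1.416, 0.628, 0.038, 1.517, -0.027, 0.996, -0.02], TCP at [142.331, 634.239, 231.313] pointing down, gripper open.
Joint ranges: [-3.06, 3.06], [-0.37, 2.12], [-1.25, 1.32], [0.18, 2.47], [-1.1, 4.24], [0.23, 1.98], [-2.94, 2.94]. Speed limits (rad/s): [2.57, 2.57, 3.14, 3.14, 3.14, 3.14, 3.14].

INTERFACE

Orientations are given as [roll, pitch, yaw] about the fixed x, y, z axes, in that order (R = Rz(yaw) Ry(pitch) Rx(roll)).
In Python, from cell import read_state, get_image, camera_info, finish_job gives the robot as it stands.
- The arm moves only by the tool play_rows, never from a script. Its argument "deltas" is one flat list of numbers, 7 for each row, row after row: the shift along the tool's x, y, z in mm, then the turn, a rotation vector about the tool's x, y, z in rad, then the opening, from 0 (shut) to 1 (fully open). In form: [dx, dy, dz, ax, ay, az, grip, dx, dy, dz, ax, ay, az, grip, ...]. A call has 1 to 10 rows; each row is the pose to reach, as a shift and turn from the pose commanded when the call began, along the tool's axes at that moment; what a row does not reach only later rows make up. A row lasts 1/8 s, in which the tool goes at most 62.5 mm and 10.7 degrees, less where a joint would pass 70% of its speed; a pose out of reach is approached as far as the arm can. A call with a gripper value outside its range is refused whole. The fingers move at their own pace and stop on an object; the grip force is fixed at half the most. Time passes only in rows, so rows that repeat a pose let the fingers close. It gives the time, the measured TCP pose, the force, the opening and the grip force at its end, in the units of the state.
- read_state(): the state, without advancing time (a new reading comes with each control period).
- get_image(name): name is "side" or "top" or "wrist"; returns the picture (480x640x3 uint8, red, green, blue); there is no depth.
- camera_info(name): a dict with "fx", "fy", "cx", "cy" (pixels), "T" (4x4, takes a point from camera to world coordinates). Camera axes: x right, y down, z forward; pixel columns grow to the right and rows downward; lengths in mm; the calibration is good to about 2 mm. A picture is of the moment at which its call begins: read the wrist's pose just before it. camera_info takes no time and is no camera call; for the wrist camera it gives the pose at the moment of the call.
- finish_job(): hands the job in; it is judged then, once.
The state is a dict: "clock": time; "qpos": joint angles; "qd": joint speeds; "tau": joint torques, N m; "eef_pos": TCP position; "tool_rot": TCP orientation; "force": force on the tool from outside, world axes, zero at the start; "torque": the same for the moment, N m; "width": finger opening in mm; "gripper_force": force on a finger pad.
Only numpy, scipy, OpenCV 4.12 (cv2) and the standard library are available. Lean on these libraries where they do the work, as an engineer would, in place of code of your own. Each camera call takes 0.05 s, during which the arm holds its last target. There are 200 camera calls.

## Working session

There is one attempt and no reset: what is moved stays moved. The work goes in short steps, Python scripts to look and compute and a tool call to move; the robot and the scene stay as the last step left them, time stands still between calls to the robot, and variables do not carry over. Pictures are saved under pics/ and viewed, at most 13 in all, crops included, and the job is handed in when it is done.

Besides the shell and the picture viewer there is one more tool, called after "Emit:" by a JSON object that holds its "fn" and its "kwargs", one argument or row to a line. play_rows: Moves the arm, as the interface text tells. Its arguments: {"type":"object","properties":{"deltas":{"type":"array"}},"required":["deltas"]}

```bash
mkdir -p pics; python3 - <<'E'
from cell import *
import cv2
for n in("top","side"):
    im=get_image(n); cv2.imwrite(f"pics/{n}0.png",im[:,:,::-1]); c=camera_info(n); print(n,c)
print(read_state())
E
```

```text
top {'fx': 511.62379797906425, 'fy': 511.62379797906425, 'cx': 324.4297559771429, 'cy': 238.200927463953, 'T': array([[ 1.57037241e-02, -9.94645032e-01,  1.02150146e-01,
         3.25882594e+02],
       [-9.99541608e-01, -1.82609999e-02, -2.41476626e-02,
        -6.28425824e+01],
       [ 2.58837165e-02, -1.01724113e-01, -9.94475861e-01,
         1.55612975e+03],
       [ 0.00000000e+00,  0.00000000e+00,  0.00000000e+00,
         1.00000000e+00]])}
side {'fx': 575.3459089649806, 'fy': 575.3459089649806, 'cx': 313.6453098012967, 'cy': 241.92519389144925, 'T': array([[-4.00044181e-01,  5.08972568e-01, -7.62175556e-01,
         1.55076982e+03],
       [ 9.16494526e-01,  2.20746268e-01, -3.33629838e-01,
         3.90827474e+02],
       [-1.56102584e-03, -8.31996400e-01, -5.54778833e-01,
         8.48971699e+02],
       [ 0.00000000e+00,  0.00000000e+00,  0.00000000e+00,
         1.00000000e+00]])}
{'clock': 0.1, 'qpos': array([-1.41581397,  0.62925548,  0.0384619 ,  1.51826837, -0.02701475,
        0.9962916 , -0.02002235]), 'qd': array([ 0.00117915, -0.00016628, -0.00159462, -0.00316574, -0.00025176,
        0.00112465,  0.0001121 ]), 'tau': array([ 2.94971658e-03, -5.64530289e+01,  1.23049323e+00, -1.93973958e+01,
        1.13376442e-02,  5.35626663e-03,  1.17268478e-06]), 'eef_pos': array([142.19907245, 633.68342156, 230.48003629]), 'tool_rot': array([-3.13988826e+00,  1.49824613e-05,  2.92076606e+00]), 'force': array([-0.56667972, -0.871128  ,  0.58610387]), 'torque': array([ 0.01894604, -0.02097841, -0.00988135]), 'gripper_force': 0.0, 'width': 85.24584715072318}
```

View pics/top0.png

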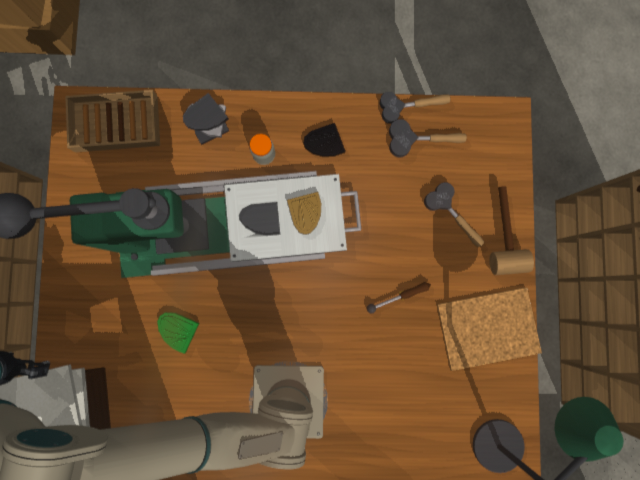

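View pics/side0.png

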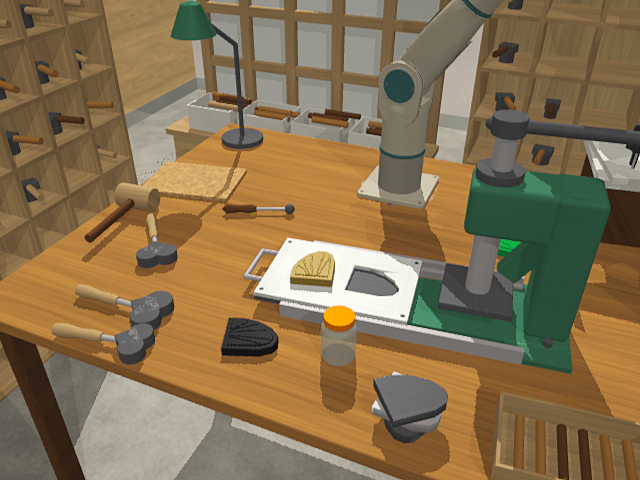

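Candidates for the die: brass at top (305,213), which lies on the tray; black at (325,142); green at (178,330); dark metal at (207,113). Only the brass one on the tray fits the description. I'll confirm that in an enlarged crop. The handle is at (352,212) and the press is to the left, so the tray goes in along about +y.

```bash
cat > h.py <<'E'
from cell import *
import numpy as np, cv2
def plane(c,uv,z):
    uv=np.atleast_2d(np.array(uv,float)); d=np.c_[(uv[:,0]-c['cx'])/c['fx'],(uv[:,1]-c['cy'])/c['fy'],np.ones(len(uv))]@c['T'][:3,:3].T
    o=c['T'][:3,3]; return o+d*((z-o[2])/d[:,2])[:,None]
def proj(c,P):
    P=np.atleast_2d(P); q=(P-c['T'][:3,3])@c['T'][:3,:3]; return np.c_[c['fx']*q[:,0]/q[:,2]+c['cx'],c['fy']*q[:,1]/q[:,2]+c['cy']]
OUT=np.array([(-55,-48),(22,-48),(48,-38),(58,-22),(58,-6),(42,18),(14,38),(-18,48),(-55,48)],float)
def pose(o,x,y,a): c,s=np.cos(a),np.sin(a); return o@np.array([[c,s],[-s,c]])+[x,y]
def totool(yaw,dx,dy): return dx*np.cos(yaw)+dy*np.sin(yaw), dx*np.sin(yaw)-dy*np.cos(yaw)
def st():
    s=read_state(); print('clk %.2f'%s['clock'],'tcp',s['eef_pos'].round(1),'rpy',s['tool_rot'].round(3),'q',s['qpos'].round(2),'F',s['force'].round(1),'w',round(s['width'],1)); return s
E
python3 - <<'E'
from h import *
im=cv2.imread('pics/top0.png')[165:275,215:365]; cv2.imwrite('pics/c0.png',cv2.resize(im,None,fx=5,fy=5,interpolation=cv2.INTER_CUBIC))
E
```

```text
(no output)
```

View pics/c0.png

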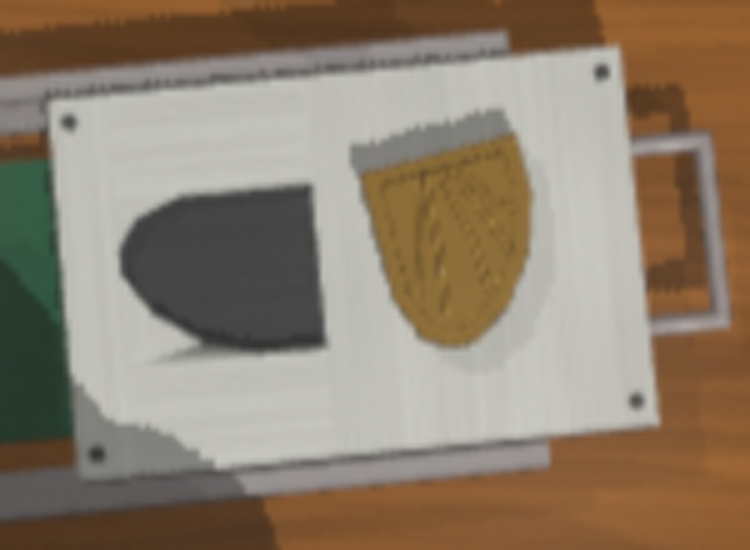

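```bash
cat >> h.py <<'E'
def rigid(A,B):
    A=np.array(A,float);B=np.array(B,float)
    a=A-A.mean(0);b=B-B.mean(0); t=np.arctan2((a[:,0]*b[:,1]-a[:,1]*b[:,0]).sum(),(a*b).sum()); p=B.mean(0)-pose(A.mean(0)[None],0,0,t)[0]
    return p[0],p[1],t,np.linalg.norm(pose(A,*p,t)-B,axis=1)
E
python3 - <<'E'
from h import *
c=camera_info('top'); f=lambda L:np.array(L)/5.+[215-.4,165-.4]
x,y,t,r=rigid([(95,-115),(-250,-115),(-250,115),(95,115)],plane(c,f([(50,100),(620,46),(658,425),(80,478)]),40)[:,:2]); print('tray',x,y,t,r)
x2,y2,t2,r=rigid([(-55,-48),(-55,48),(56,-16)],plane(c,f([(362,172),(515,133),(455,348)]),60)[:,:2]); print('die',x2,y2,t2,r,t2-t)
w=camera_info('wrist'); s=st(); print(w)
from scipy.spatial.transform import Rotation as R
Rt=R.from_euler('xyz',s['tool_rot']).as_matrix(); print('cam in tool',Rt.T@(w['T'][:3,3]-s['eef_pos']),(Rt.T@w['T'][:3,:3]).round(3))
E
```

```text
tray 535.120432944937 95.53380521184559 1.6838526233287188 [1.36588304 0.60908219 0.91548228 1.22490063]
die 551.8670772365986 -45.34229445926119 -2.886449163894925 [1.93390048 2.48195718 3.29585466] -4.570301787223643
clk 0.10 tcp [142.2 633.7 230.5] rpy [-3.14   0.     2.921] q [-1.42  0.63  0.04  1.52 -0.03  1.   -0.02] F [-0.6 -0.9  0.6] w 85.2
{'fx': 397.80019426716046, 'fy': 397.80019426716046, 'cx': 309.66515878167905, 'cy': 245.21025638484898, 'T': array([[ 2.19400989e-01,  9.22999188e-01,  3.16126091e-01,
         6.01170759e+01],
       [ 9.75630760e-01, -2.06634341e-01, -7.38029078e-02,
         6.52696122e+02],
       [-2.79751727e-03,  3.24614770e-01, -9.45842178e-01,
         3.73117588e+02],
       [ 0.00000000e+00,  0.00000000e+00,  0.00000000e+00,
         1.00000000e+00]])}
cam in tool [  84.25111013    0.32896678 -142.63958193] [[-0.    -0.946 -0.325]
 [ 1.     0.    -0.001]
 [ 0.001 -0.325  0.946]]
```

The crop shows the brass die with its base corners at (362,172) and (515,133) and its nose at (455,348). The cutout is the dark shape to the left, and the tray corners are visible. Next I'll bring the wrist camera over the tray, by a route that stays clear of the press.

Emit:
{"fn": "play_rows", "kwargs": {
  "deltas": [-80, -92, 0, 0, 0, 0, 0.6, -152, -185, 0, 0, 0, 0, 0.6, -152, -185, 0, 0, 0, 0, 0.6, -152, -185, 0, 0, 0, 0, 0.6, -344, -399, 0, 0, 0, 0, 0.6, -344, -399, 0, 0, 0, 0, 0.6, -344, -399, 0, 0, 0, 0, 0.6, -344, -399, 0, 0, 0, 0, 0.6, -344, -399, 0, 0, 0, 0, 0.6, -416, -536, 0, 0, 0, 0, 0.6]
}}

```text
clock: 1.35
eef_pos: [408.0, 109.1, 231.3]
tool_rot: [3.14, 0.001, 2.924]
force: [1.0, 0.3, -0.2]
width: 51.1
gripper_force: 0.0
```

Emit:
{"fn": "play_rows", "kwargs": {
  "deltas": [-60, -15, 0, 0, 0, -0.1, 0.6, -120, -28, 0, 0, 0, -0.2, 0.6, -206, -40, 0, 0, 0, -0.229, 0.6, -206, -40, 0, 0, 0, -0.229, 0.6, -206, -40, 0, 0, 0, -0.229, 0.6, -206, -40, 0, 0, 0, -0.229, 0.6]
}}

```text
clock: 2.1
eef_pos: [597.6, 25.8, 230.8]
tool_rot: [3.141, -0.002, -3.133]
force: [-0.0, 0.9, 0.1]
width: 51.1
gripper_force: 0.0
```

```bash
python3 - <<'E'
from h import *
import pickle
s=st(); w=camera_info('wrist'); im=get_image('wrist')[:,:,::-1]; cv2.imwrite('pics/w1.png',im); pickle.dump(w,open('w1.pkl','wb'))
E
```

```text
clk 2.10 tcp [597.6  25.8 230.8] rpy [ 3.141e+00 -2.000e-03 -3.133e+00] q [-0.14  0.55  0.07  1.67 -0.05  0.92  1.54] F [-0.   0.9  0.1] w 51.1
```

View pics/w1.png

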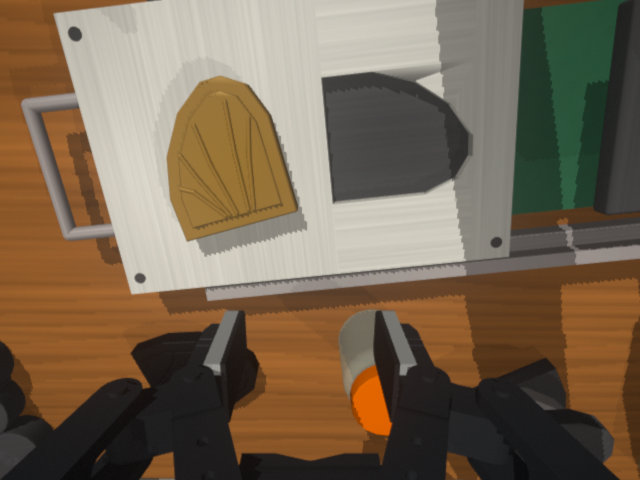

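The wrist view shows the die at about (230,160), nose up, with its base corners at (189,241) and (298,210). The cutout's base corners are at (322,78) and (333,202), and its nose is at (471,148). I'll fit both outlines precisely.

```bash
cat >> h.py <<'E'
from scipy.optimize import minimize
def fit(c,mask,p0,polys):
    S=4
    def sil(p):
        m=np.zeros((480,640),np.uint8)
        P=np.vstack([proj(c,np.c_[pose(o,*p),np.full(len(o),z)]) for o,z in polys]).astype(np.float32)
        cv2.fillConvexPoly(m,np.round((cv2.convexHull(P))*16).astype(int),1,cv2.LINE_AA,4); return m>0
    def f(q):
        m=sil((q[0],q[1],q[2]/60)); return 1-(m&mask).sum()/(m|mask).sum()
    b=None
    for k in range(3):
        q0=np.array([p0[0],p0[1],p0[2]*60]) if b is None else b.x
        b=minimize(f,q0,method='Nelder-Mead',options=dict(initial_simplex=q0+np.vstack([np.zeros(3),np.eye(3)*(6-2*k)]),xatol=.02,fatol=1e-5))
    return b.x[0],b.x[1],b.x[2]/60,b.fun
def grown(o,d):
    n=len(o);r=[]
    for i in range(n):
        a=o[i]-o[i-1];b=o[(i+1)%n]-o[i]; na=np.array([a[1],-a[0]])/np.hypot(*a);nb=np.array([b[1],-b[0]])/np.hypot(*b)
        r.append(o[i]+(na+nb)*d/(1+na@nb))
    return np.array(r)
def big(m):
    n,l,s,_=cv2.connectedComponentsWithStats(m.astype(np.uint8)); return l==1+np.argmax(s[1:,4])
def dmask(im,roi=None): # BGR
    h=cv2.cvtColor(im,cv2.COLOR_BGR2HSV); m=(h[...,0]>15)&(h[...,0]<30)&(h[...,1]>130)&(h[...,2]>40); m=cv2.morphologyEx(m.astype(np.uint8),cv2.MORPH_OPEN,np.ones((3,3)))
    if roi: z=np.zeros_like(m);a,b,c,d=roi;z[b:d,a:c]=1;m&=z
    return big(m)
E
python3 - <<'E'
from h import *
import pickle
w=pickle.load(open('w1.pkl','rb')); im=cv2.imread('pics/w1.png')
m=dmask(im,(150,60,315,255)); print(m.sum(),np.argwhere(m).min(0),np.argwhere(m).max(0))
d=fit(w,m,(552,-45,-2.886),[(OUT,40),(OUT,60)]); print('die',d)
g=cv2.cvtColor(im,cv2.COLOR_BGR2GRAY); k=np.zeros(g.shape,bool);k[60:215,315:480]=1
k=big((g<110)&k); print(k.sum())
t=fit(w,k,(535,95.5,1.684),[(grown(OUT,2.5),40)]); print('cut',t, 'turn',d[2]+2*np.pi-t[2])
tp=plane(w,[(55,14),(133,294),(510,258),(522,0)],40)[:,:2]; print(tp.round(1), pose(np.array([(-250,115),(-250,-115),(95,-115)]),*t[:3]).round(1))
E
```

```text
14880 [ 77 168] [239 295]
die (np.float64(553.0978729590131), np.float64(-45.088226643979745), np.float64(-2.8569626941415356), np.float64(0.05392001017358683))
15152
cut (np.float64(533.0381083796115), np.float64(96.4817486695184), np.float64(1.6915044511356594), np.float64(0.05605843061364635)) turn 1.7347181619023913
[[ 448.3 -163.7]
 [ 676.4 -136.8]
 [ 637.9  205.7]
 [ 436.4  180. ]] [[ 449.  -165.5]
 [ 677.3 -137.9]
 [ 635.8  204.6]]
```

Emit:
{"fn": "play_rows", "kwargs": {
  "deltas": [30, -45, 30, 0, 0, 0, 0.6, 45, -70, 80, 0, 0, 0, 0.6, 45, -70, 130, 0, 0, 0, 0.6, 45, -70, 155, 0, 0, 0, 0.6, 45, -70, 160, 0, 0, 0, 0.6, 45, -70, 160, 0, 0, 0, 0.6]
}}

```text
clock: 2.9
eef_pos: [554.8, -44.7, 72.1]
tool_rot: [3.141, 0.001, -3.133]
force: [0.1, -0.1, 0.4]
width: 51.1
gripper_force: 0.0
```

Emit:
{"fn": "play_rows", "kwargs": {
  "deltas": [1, 0, 6, 0, 0, 0, 0.6, 1, 0, 9, 0, 0, 0, 0.6, 1, 0, 11, 0, 0, 0, 0.6, 1, 0, 11, 0, 0, 0, 0.6]
}}

```text
clock: 3.4
eef_pos: [553.6, -45.3, 60.3]
tool_rot: [3.142, -0.0, -3.133]
force: [0.6, -0.3, -0.7]
width: 50.9
gripper_force: 0.0
```

Emit:
{"fn": "play_rows", "kwargs": {
  "deltas": [0, 0, 2, 0, 0, 0, 0.6, 0, 0, 4, 0, 0, 0, 0.6, 0, 0, 5, 0, 0, 0, 0.6, 0, 0, 5, 0, 0, 0, 0.6]
}}

```text
clock: 3.9
eef_pos: [553.8, -45.3, 56.8]
tool_rot: [3.141, 0.001, -3.134]
force: [-3.0, 0.3, 14.1]
width: 51.3
gripper_force: 7.1
```

Emit:
{"fn": "play_rows", "kwargs": {
  "deltas": [0, 0, 1, 0, 0, 0, 0.6, 0, 0, 1, 0, 0, 0.05, 0.6, 0, 0, 1, 0, 0, 0.12, 0.6, 0, 0, 1, 0, 0, 0.2, 0.6, 0, 0, 1, 0, 0, 0.28, 0.6, 0, 0, 1, 0, 0, 0.34, 0.6, 0, 0, 1, 0, 0, 0.35, 0.6, 0, 0, 1, 0, 0, 0.35, 0.6]
}}

```text
clock: 4.9
eef_pos: [557.5, -45.9, 56.8]
tool_rot: [3.14, 0.008, 2.8]
force: [3.1, 0.1, 15.5]
width: 51.2
gripper_force: 7.4
```

```bash
python3 - <<'E'
from h import *
import pickle
s=st(); w=camera_info('wrist'); im=get_image('wrist')[:,:,::-1]; cv2.imwrite('pics/w2.png',im); pickle.dump(w,open('w2.pkl','wb'))
E
```

```text
clk 4.90 tcp [557.5 -45.9  56.8] rpy [3.14  0.008 2.8  ] q [-0.05  0.75  0.13  1.92 -0.2   0.47  1.45] F [ 3.1  0.1 15.5] w 51.2
```

View pics/w2.png

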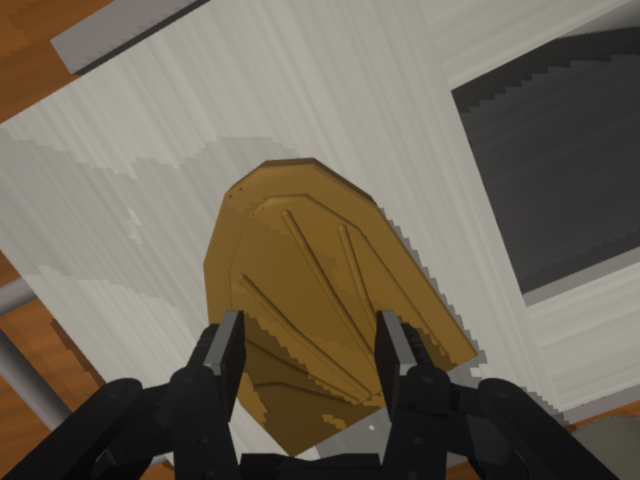

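The wrist view shows the die under the fingers. Its nose points are at (315,158) and (265,162), and its base corners at (475,353) and (292,456). I'll check how far it turned.

```bash
python3 - <<'E'
from h import *
import pickle
w=pickle.load(open('w2.pkl','rb'))
pts=[(475,353),(292,456),(315,158),(265,162),(224,194),(205,265),(375,197)]
B=plane(w,pts,60)[:,:2]
x,y,t,r=rigid([(-55,-48),(-55,48),(58,-22),(58,-6),(42,18),(14,38),(48,-38)],B); print(x,y,t,r.round(1)); 
print('cut corners',plane(w,[(452,92),(526,304)],40)[:,:2].round(1), pose(np.array([(-57.5,50.5),(-57.5,-50.5)]),533,96.5,1.6915).round(1))
E
```

```text
546.4734306267486 -36.750947586994386 -3.0734531020781435 [ 8.3 12.8  7.1  3.4 11.1 17.9 18.1]
cut corners [[490.5  34.3]
 [588.3  45.7]] [[489.8  33.3]
 [590.1  45.5]]
```

```bash
cat >> h.py <<'E'
VAL=np.zeros((480,640),bool); VAL[:308]=1; VAL[308:400,248:372]=1; VAL[308:360,425:]=1; VAL[308:370,:100]=1
def vfit(w,im,p0,zb=40):
    h=cv2.cvtColor(im,cv2.COLOR_BGR2HSV); m=((h[...,0]>13)&(h[...,0]<32)&(h[...,1]>130)&(h[...,2]>30)).astype(np.uint8)
    # largest convex blob near die guess
    c=proj(w,np.array([[p0[0],p0[1],zb+20]]))[0]
    P=proj(w,np.c_[pose(grown(OUT,25),*p0),np.full(9,zb+15.)]); z=np.zeros_like(m); cv2.fillConvexPoly(z,np.round(cv2.convexHull(P.astype(np.float32))).astype(int),1)
    m=(m&z).astype(bool)&VAL; m=big(cv2.morphologyEx(m.astype(np.uint8),cv2.MORPH_CLOSE,np.ones((7,7))).astype(bool)&VAL)
    def f(q):
        s=np.zeros((480,640),np.uint8); P=np.vstack([proj(w,np.c_[pose(OUT,q[0],q[1],q[2]/60),np.full(9,zz)]) for zz in (max(zb,40),zb+20)]).astype(np.float32)
        cv2.fillConvexPoly(s,np.round(cv2.convexHull(P)*16).astype(int),1,cv2.LINE_AA,4); s=(s>0)&VAL
        return 1-(s&m).sum()/max(1,(s|m).sum())
    q=np.array([p0[0],p0[1],p0[2]*60]);
    for k in (10,5,2): 
        b=minimize(f,q,method='Nelder-Mead',options=dict(initial_simplex=q+np.vstack([np.zeros(3),np.eye(3)*k]),xatol=.02,fatol=1e-5)); q=b.x
    return np.array([q[0],q[1],q[2]/60]),b.fun
E
python3 - <<'E'
from h import *
import pickle
w=pickle.load(open('w2.pkl','rb')); im=cv2.imread('pics/w2.png')
for a in (3.05,3.25,3.4): print(vfit(w,im,(555,-45,a)))
w=pickle.load(open('w1.pkl','rb')); im=cv2.imread('pics/w1.png')
print(vfit(w,im,(555,-45,3.4)))
E
```

```text
(array([553.32349455, -45.69877458,   3.42286119]), np.float64(0.010753238773106633))
(array([553.38584321, -45.76645317,   3.42414826]), np.float64(0.010911605747803588))
(array([553.2937802 , -45.71233126,   3.4229767 ]), np.float64(0.01077718615605161))
(array([552.96451336, -45.01908156,   3.42367926]), np.float64(0.053669083047182986))
```

The die hasn't moved, so the fingertips just slipped on its face. Instead I'll pinch its narrowing half, where it is about 77 mm wide, with the pads. First I lift and open.

Emit:
{"fn": "play_rows", "kwargs": {
  "deltas": [0, 0, -15, 0, 0, 0, 0.6, 20, 0, -30, 0, 0, -0.15, 1, 33, -10, -30, 0, 0, -0.317, 1, 33, -10, -30, 0, 0, -0.317, 1, 33, -10, -30, 0, 0, -0.317, 1]
}}

```text
clock: 5.58
eef_pos: [520.0, -43.6, 84.4]
tool_rot: [3.141, 0.001, 3.114]
force: [-0.3, -0.5, -0.4]
width: 85.4
gripper_force: 0.0
```

```bash
cat > look.py <<'E'
from h import *
import sys
def look(p0,zb=40,name=None):
    s=st(); w=camera_info('wrist'); im=np.ascontiguousarray(get_image('wrist')[:,:,::-1])
    p,e=vfit(w,im,p0,zb); print('die',p.round(3),'err',round(e,3))
    if name: cv2.imwrite(f'pics/{name}.png',im)
    return s,p
def aim(s,x,y,yaw=None):
    d=np.array([x,y])-s['eef_pos'][:2]; print('dxdy',np.round(totool(s['tool_rot'][2],*d),1),'az',None if yaw is None else round((s['tool_rot'][2]-yaw+np.pi)%(2*np.pi)-np.pi,3))
E
python3 - <<'E'
from look import *
s,p=look((553.3,-45.7,3.423))
c=pose(np.array([(30,-14.4)]),*p)[0]; aim(s,*c,p[2]+1.264+np.pi/2-np.pi)
aim(s,*c,p[2]+1.264+np.pi/2)
E
```

```text
clk 5.58 tcp [520.  -43.6  84.4] rpy [3.141e+00 1.000e-03 3.114e+00] q [-0.01  0.67  0.06  2.   -0.08  0.47  1.65] F [-0.3 -0.5 -0.4] w 85.4
die [553.418 -45.89    3.418] err 0.01
dxdy [-0.6  3.4] az 0.003
dxdy [-0.6  3.4] az -3.139
```

Now I go down around the nose half, with the TCP at z of about 37, and close.

Emit:
{"fn": "play_rows", "kwargs": {
  "deltas": [-0.6, 3.4, 5, 0, 0, 0, 1, -0.6, 3.4, 20, 0, 0, 0, 1, -0.6, 3.4, 35, 0, 0, 0, 1, -0.6, 3.4, 45, 0, 0, 0, 1, -0.6, 3.4, 48, 0, 0, 0, 1, -0.6, 3.4, 48, 0, 0, 0, 1]
}}

```text
clock: 6.38
eef_pos: [519.8, -40.4, 36.0]
tool_rot: [-3.142, -0.0, 3.117]
force: [-0.3, 0.9, -0.4]
width: 85.4
gripper_force: 0.0
```

Emit:
{"fn": "play_rows", "kwargs": {
  "deltas": [0, 0, 0, 0, 0, 0, 0.92, 0, 0, 0, 0, 0, 0, 0.89, 0, 0, 0, 0, 0, 0, 0.86, 0, 0, 0, 0, 0, 0, 0.83]
}}

```text
clock: 6.88
eef_pos: [520.4, -40.3, 38.1]
tool_rot: [3.141, 0.002, 3.117]
force: [-3.6, -0.4, 13.8]
width: 73.1
gripper_force: 62.0
```

```bash
python3 - <<'E'
from look import *
s,p=look((553.3,-45.7,3.423),name='w3')
E
```

```text
clk 6.88 tcp [520.4 -40.3  38.1] rpy [3.141e+00 2.000e-03 3.117e+00] q [-0.01  0.75  0.05  2.02 -0.09  0.37  1.66] F [-3.6 -0.4 13.8] w 73.1
die [552.912 -45.614   3.425] err 0.006
```

Emit:
{"fn": "play_rows", "kwargs": {
  "deltas": [0, 0, -1.5, 0, 0, 0, 0.83, 0, 0, -1.5, 0, 0, 0.05, 0.83, 0, 0, -1.5, 0, 0, 0.1, 0.83, 0, 0, -1.5, 0, 0, 0.17, 0.83, 0, 0, -1.5, 0, 0, 0.24, 0.83, 0, 0, -1.5, 0, 0, 0.3, 0.83, 0, 0, -1.5, 0, 0, 0.3, 0.83]
}}

```text
clock: 7.8
eef_pos: [521.5, -39.8, 38.3]
tool_rot: [3.14, 0.003, 2.815]
force: [1.7, 2.6, 5.9]
width: 73.1
gripper_force: 67.4
```

```bash
python3 - <<'E'
from look import *
s,p=look((553.3,-45.7,3.2),name='w4')
E
```

```text
clk 7.80 tcp [521.5 -39.8  38.3] rpy [3.140e+00 3.000e-03 2.815e+00] q [-0.05  0.76  0.11  2.02 -0.21  0.37  1.47] F [1.7 2.6 5.9] w 73.1
die [551.049 -54.751   3.125] err 0.018
```

The die turned rigidly with the grip by 0.300 rad, with no slip. Next I work out the TCP pose that carries it onto the cutout.

```bash
cat >> look.py <<'E'
def carry(s,p,goal):
    dy=goal[2]-p[2]; v=pose((s['eef_pos'][:2]-p[:2])[None],*goal[:2],dy)[0]; print('tcp goal',v.round(1)); aim(s,*v,s['tool_rot'][2]+dy); return v
E
python3 - <<'E'
from look import *
s=st(); p=np.array((551.05,-54.75,3.125))
C=np.array([533.0,96.5,1.6915]); u=np.array([np.cos(C[2]),np.sin(C[2])])
for k in (70,35,0): carry(s,p,(*(C[:2]-k*u),C[2]))
E
```

```text
clk 7.85 tcp [521.5 -39.8  38.3] rpy [3.140e+00 3.000e-03 2.815e+00] q [-0.05  0.76  0.11  2.02 -0.21  0.37  1.47] F [2.6 2.1 6. ] w 72.9
tcp goal [552.2  58.3]
dxdy [  2.4 102.8] az 1.434
tcp goal [548.   93.1]
dxdy [ 17.6 134.3] az 1.434
tcp goal [543.8 127.8]
dxdy [ 32.7 165.9] az 1.434
```

Emit:
{"fn": "play_rows", "kwargs": {
  "deltas": [0, 3, 0, 0, 0, 0.03, 0.83, 0, 8, 0, 0, 0, 0.1, 0.83, 0, 15, 0, 0, 0, 0.2, 0.83, 0, 23, 0, 0, 0, 0.3, 0.83, 0, 31, 0, 0, 0, 0.4, 0.83, 0, 39, 0, 0, 0, 0.5, 0.83, 0, 45, 0, 0, 0, 0.6, 0.83, 1, 50, 0, 0, 0, 0.68, 0.83, 1, 51, 0, 0, 0, 0.72, 0.83, 1, 51, 0, 0, 0, 0.72, 0.83]
}}

```text
clock: 9.1
eef_pos: [535.1, 6.2, 38.3]
tool_rot: [-3.141, 0.002, 2.092]
force: [-1.8, -1.9, 7.2]
width: 73.0
gripper_force: 67.6
```

```bash
python3 - <<'E'
from look import *
s,p=look((548,-20,2.405),name='w5')
C=np.array([533.0,96.5,1.6915]); u=np.array([np.cos(C[2]),np.sin(C[2])])
carry(s,p,(*(C[:2]-70*u),C[2]))
E
```

```text
clk 9.10 tcp [535.1   6.2  38.3] rpy [-3.141e+00  2.000e-03  2.092e+00] q [-0.26  0.79  0.3   1.99 -0.52  0.44  0.95] F [-1.8 -1.9  7.2] w 73.0
die [547.269 -24.769   2.406] err 0.003
tcp goal [552.5  58.4]
dxdy [36.6 41.1] az 0.715
```

Emit:
{"fn": "play_rows", "kwargs": {
  "deltas": [2, 3, 0, 0, 0, 0.04, 0.83, 6, 8, 0, 0, 0, 0.12, 0.83, 11, 14, 0, 0, 0, 0.22, 0.83, 17, 20, 0, 0, 0, 0.33, 0.83, 23, 27, 0, 0, 0, 0.44, 0.83, 29, 33, 0, 0, 0, 0.55, 0.83, 34, 38, 0, 0, 0, 0.64, 0.83, 36, 41, 0, 0, 0, 0.7, 0.83, 36.6, 41.1, 0, 0, 0, 0.715, 0.83, 36.6, 41.1, 0, 0, 0, 0.715, 0.83]
}}

```text
clock: 10.4
eef_pos: [553.0, 57.9, 38.2]
tool_rot: [3.139, 0.003, 1.378]
force: [0.3, -5.8, 4.7]
width: 73.3
gripper_force: 66.7
```

```bash
python3 - <<'E'
from look import *
C=np.array([533.0,96.5,1.6915]); u=np.array([np.cos(C[2]),np.sin(C[2])])
s,p=look((*(C[:2]-70*u),C[2]),name='w6')
for k in (30,0):carry(s,p,(*(C[:2]-k*u),C[2]))
E
```

```text
clk 10.40 tcp [553.   57.9  38.2] rpy [3.139e+00 3.000e-03 1.378e+00] q [-0.48  0.85  0.52  1.93 -0.76  0.56  0.37] F [ 0.3 -5.8  4.7] w 73.3
die [541.313  26.75    1.68 ] err 0.003
tcp goal [548.  98.]
dxdy [ 38.4 -12.6] az -0.011
tcp goal [544.4 127.8]
dxdy [ 66.9 -21.9] az -0.011
```

View pics/w6.png

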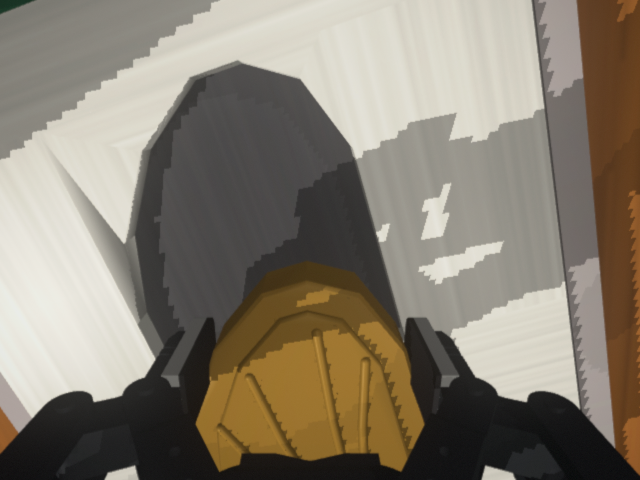

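The wrist view shows the die held nose-on, with its tip at about (310,265), and the cutout ahead of it. The cutout's rim vertices are at (355,158), (301,80), (238,62), (190,77) and (147,152). I'll refit the cutout from them.

```bash
python3 - <<'E'
from look import *
w=camera_info('wrist'); G=grown(OUT,2.5); C=np.array([533.0,96.5,1.6915])
print('pred px',proj(w,np.c_[pose(G,*C),np.full(9,40)]).round(0).tolist())
B=plane(w,[(355,158),(301,80),(238,62),(190,77),(147,152),(130,243)],40)[:,:2]
x,y,t,r=rigid(G[1:7],B); print(x,y,t,r.round(1))
E
```

```text
pred px [[406.0, 339.0], [352.0, 148.0], [298.0, 77.0], [237.0, 60.0], [187.0, 78.0], [140.0, 152.0], [124.0, 244.0], [138.0, 325.0], [179.0, 402.0]]
533.6556310417756 95.69587089733453 1.6765144128884875 [2.  0.8 1.4 1.  1.3 1.7]
```

```bash
python3 - <<'E'
from look import *
w=camera_info('wrist'); G=grown(OUT,2.5); im=cv2.imread('pics/w6.png'); g=cv2.cvtColor(im,cv2.COLOR_BGR2GRAY)
V=np.zeros(g.shape,bool); V[40:255,100:420]=1
for th in (110,135):
    m=big((g<th)&V)
    def f(q):
        s=np.zeros(g.shape,np.uint8); P=proj(w,np.c_[pose(G,q[0],q[1],q[2]/60),np.full(9,40.)]); cv2.fillPoly(s,[np.round(P*16).astype(int)],1,cv2.LINE_AA,4); s=(s>0)&V
        return 1-(s&m).sum()/(s|m).sum()
    q=np.array([533.5,96,1.685*60])
    for k in (4,2,1): b=minimize(f,q,method='Nelder-Mead',options=dict(initial_simplex=q+np.vstack([np.zeros(3),np.eye(3)*k]),xatol=.02,fatol=1e-5)); q=b.x
    print(th,m.sum(),q[:2],q[2]/60,b.fun)
s=read_state()
for k in(30,0):
    C=np.array([533.5,95.8,1.683]); u=np.array([np.cos(C[2]),np.sin(C[2])]); carry(s,np.array([541.31,26.75,1.68]),(*(C[:2]-k*u),C[2]))
E
```

```text
110 35931 [533.79090773  94.83004552] 1.6927624869226994 0.02370524471696045
135 37146 [533.21943589  95.79338323] 1.6877647141289855 0.01864184653240253
tcp goal [548.5  97.2]
dxdy [ 37.7 -12. ] az -0.003
tcp goal [545.1 127. ]
dxdy [ 66.3 -21. ] az -0.003
```

Emit:
{"fn": "play_rows", "kwargs": {
  "deltas": [4, -1.3, 0, 0, 0, -0.003, 0.83, 12, -3.8, 0, 0, 0, -0.007, 0.83, 21, -6.6, 0, 0, 0, -0.007, 0.83, 30, -9.5, 0, 0, 0, -0.007, 0.83, 39, -12.3, 0, 0, 0, -0.007, 0.83, 48, -15.2, 0, 0, 0, -0.007, 0.83, 56, -17.7, 0, 0, 0, -0.007, 0.83, 62, -19.6, 0, 0, 0, -0.007, 0.83, 66, -21, 0, 0, 0, -0.007, 0.83, 66, -21, 0, 0, 0, -0.007, 0.83]
}}

```text
clock: 11.7
eef_pos: [543.7, 130.2, 37.6]
tool_rot: [-3.141, -0.0, 1.389]
force: [-0.1, -0.8, -4.2]
width: 72.8
gripper_force: 67.5
```

```bash
python3 - <<'E'
from look import *
s,p=look((533.4,95.8,1.687),name='w7'); carry(s,p,(533.4,95.8,1.687))
s,p=look((533.4,95.8,1.687),zb=37)
E
```

```text
clk 11.70 tcp [543.7 130.2  37.6] rpy [-3.141 -0.     1.389] q [-0.61  0.86  0.53  1.92 -0.78  0.58  0.26] F [-0.1 -0.8 -4.2] w 72.8
die [535.58   95.305   1.721] err 0.035
tcp goal [542.7 130.4]
dxdy [ 0. -1.] az 0.034
clk 11.75 tcp [543.8 129.8  37.6] rpy [-3.141 -0.     1.389] q [-0.61  0.86  0.53  1.92 -0.78  0.58  0.26] F [-0.3 -0.3 -5.2] w 72.8
die [535.927  95.075   1.72 ] err 0.035
```

View pics/w7.png

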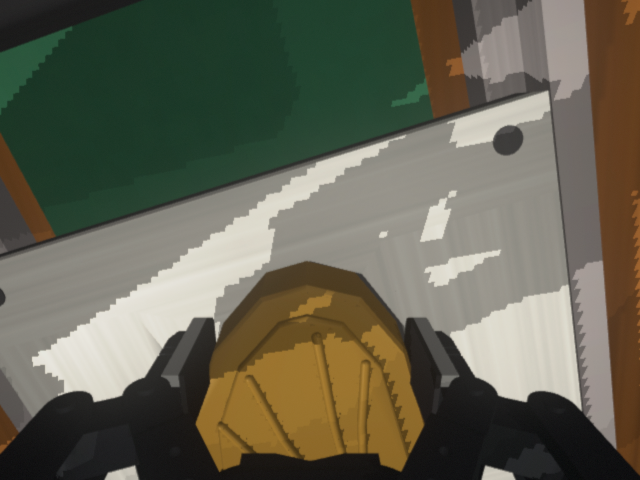

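The die is held over the cutout, still at the same place in the grip, but the TCP is about 3 mm too far in (130.2 against 127). I correct that and then let it drop.

Emit:
{"fn": "play_rows", "kwargs": {
  "deltas": [-1.5, 0.8, 0, 0, 0, 0.004, 0.83, -2.9, 1.5, 0, 0, 0, 0.004, 0.83, -2.9, 1.5, 0, 0, 0, 0.004, 0.83, -2.9, 1.5, 0, 0, 0, 0.004, 0.83]
}}

```text
clock: 12.3
eef_pos: [545.1, 126.3, 37.8]
tool_rot: [-3.141, -0.0, 1.385]
force: [-0.5, -0.1, -5.2]
width: 72.8
gripper_force: 67.4
```

Emit:
{"fn": "play_rows", "kwargs": {
  "deltas": [0.5, 0, 0, 0, 0, 0, 0.9, 0.5, 0, 0, 0, 0, 0, 1, 0.5, 0, 0, 0, 0, 0, 1, 0.5, 0, 0, 0, 0, 0, 1]
}}

```text
clock: 12.8
eef_pos: [545.4, 126.8, 38.0]
tool_rot: [3.141, -0.0, 1.385]
force: [0.9, 1.0, 0.3]
width: 85.3
gripper_force: 0.0
```

```bash
python3 - <<'E'
from look import *
s,p=look((533.4,95.8,1.687),zb=30,name='w8')
s,p=look((533.4,95.8,1.687),zb=40)
E
```

```text
clk 12.80 tcp [545.4 126.8  38. ] rpy [ 3.141 -0.     1.385] q [-0.61  0.86  0.53  1.92 -0.78  0.58  0.26] F [0.9 1.  0.3] w 85.3
die [536.984  93.519   1.748] err 0.026
clk 12.85 tcp [545.3 126.8  37.9] rpy [ 3.141 -0.     1.385] q [-0.61  0.86  0.53  1.92 -0.78  0.58  0.26] F [ 0.1 -0.8 -0.2] w 85.6
die [536.836  93.554   1.735] err 0.024
```

View pics/w8.png

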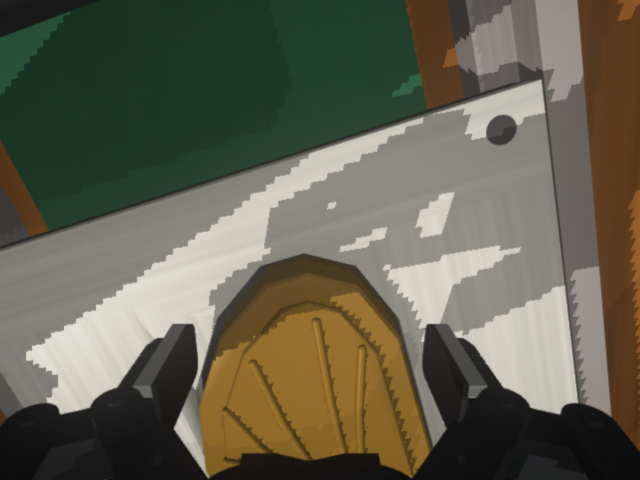

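Emit:
{"fn": "play_rows", "kwargs": {
  "deltas": [0, 0, -20, 0, 0, 0, 1, 0, 0, -45, 0, 0, 0, 1, -30, 5, -90, 0, 0, 0, 1, -70, 12, -140, 0, 0, 0, 1, -85, 16, -180, 0, 0, 0, 1, -85, 16, -180, 0, 0, 0, 1, -85, 16, -180, 0, 0, 0, 1]
}}

```text
clock: 13.78
eef_pos: [544.7, 41.2, 217.2]
tool_rot: [-3.14, -0.001, 1.385]
force: [-0.1, -0.1, -0.4]
width: 85.7
gripper_force: 0.0
```

```bash
python3 - <<'E'
from look import *
s=st(); w=camera_info('wrist'); im=np.ascontiguousarray(get_image('wrist')[:,:,::-1]); cv2.imwrite('pics/w9.png',im)
for zb in (30,40): print(zb,vfit(w,im,(533.4,95.8,1.687),zb))
c=proj(w,np.array([[533,96,45]]))[0].astype(int); print(c)
x0,y0=max(0,c[0]-150),max(0,c[1]-130); a=im[y0:y0+240,x0:x0+300]; cv2.imwrite('pics/c9.png',cv2.resize(a,None,fx=2.5,fy=2.5,interpolation=cv2.INTER_CUBIC)); print(x0,y0)
E
```

```text
clk 13.78 tcp [544.7  41.2 217.2] rpy [-3.140e+00 -1.000e-03  1.385e+00] q [-0.61  0.61  0.76  1.84 -0.52  0.91  0.21] F [-0.1 -0.1 -0.4] w 85.7
30 (array([533.33968919,  94.22090674,   1.68180025]), np.float64(0.03404414515525622))
40 (array([534.11940347,  93.16260764,   1.69506993]), np.float64(0.08895813734713076))
[282 152]
132 22
```

View pics/c9.png

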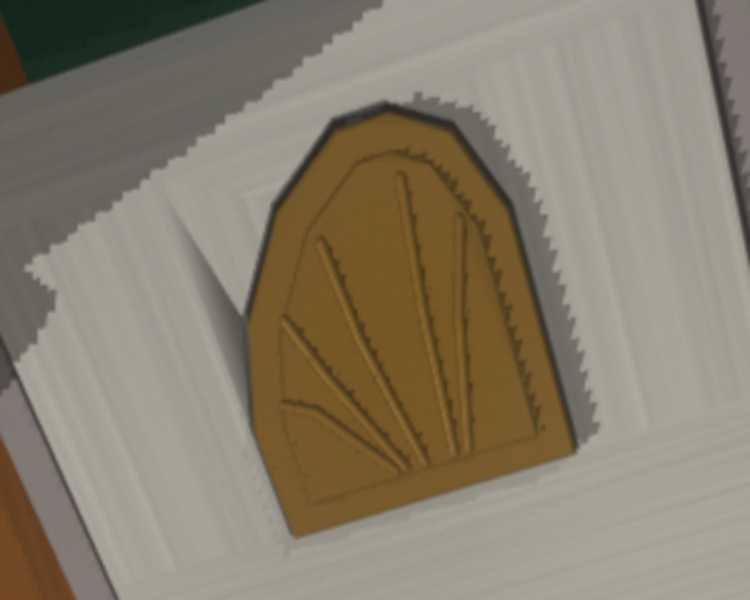

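The crop shows the die sunk in the cutout with an even dark gap round its rim. The outline scale fits 30 mm (home) better than 40 mm, so it is home. Next I shut the fingers and go behind the handle.

Emit:
{"fn": "play_rows", "kwargs": {
  "deltas": [-50, 15, 10, 0, 0, -0.1, 0, -105, 31, 25, 0, 0, -0.2, 0, -160, 47, 40, 0, 0, -0.302, 0, -215, 63, 55, 0, 0, -0.302, 0, -278, 81.5, 67, 0, 0, -0.302, 0, -278, 81.5, 67, 0, 0, -0.302, 0, -278, 81.5, 67, 0, 0, -0.302, 0, -278, 81.5, 120, 0, 0, -0.302, 0, -278, 81.5, 120, 0, 0, -0.302, 0]
}}

```text
clock: 14.95
eef_pos: [571.7, -243.0, 94.2]
tool_rot: [-3.135, -0.007, 1.69]
force: [-0.5, -0.0, 0.1]
width: 0.0
gripper_force: 0.0
```

```bash
python3 - <<'E'
from look import *
s=st(); aim(s,573.4,-246.8,1.687); w=camera_info('wrist'); print(proj(w,np.array([[567.6,-197.2,36]])))
im=np.ascontiguousarray(get_image('wrist')[:,:,::-1]); cv2.imwrite('pics/w10.png',im)
E
```

```text
clk 14.95 tcp [ 571.7 -243.    94.2] rpy [-3.135 -0.007  1.69 ] q [ 0.06  0.82  0.52  1.72 -0.55  0.76  0.97] F [-0.5 -0.   0.1] w 0.0
dxdy [-4.   1.2] az 0.003
[[314.13373976 188.45894149]]
```

View pics/w10.png

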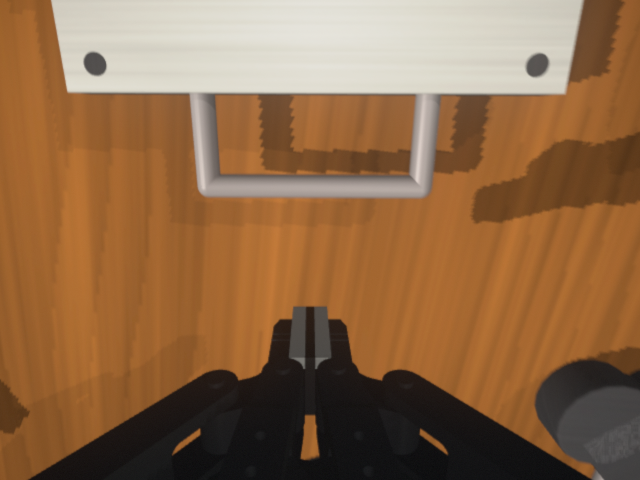

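The handle bar is centred ahead of the shut fingers at (315,187). Now I go down, move up to it and start pushing.

Emit:
{"fn": "play_rows", "kwargs": {
  "deltas": [-1, 1, 45, 0, 0, 0, 0, -1, 1, 72, 0, 0, 0, 0, -1, 1, 73, 0, 0, 0, 0, 10, 1, 73, 0, 0, 0, 0, 20, 1, 73, 0, 0, 0, 0, 28, 1, 73, 0, 0, 0, 0, 36, 1, 73, 0, 0, 0, 0, 45, 1, 73, 0, 0, 0, 0, 54, 1, 73, 0, 0, 0, 0, 63, 1, 73, 0, 0, 0, 0]
}}

```text
clock: 16.25
eef_pos: [568.7, -191.0, 25.7]
tool_rot: [3.138, 0.01, 1.684]
force: [1.0, -8.7, -2.8]
width: -0.2
gripper_force: 4.7
```

Emit:
{"fn": "play_rows", "kwargs": {
  "deltas": [10, 0, 3, 0, 0, 0, 0, 20, 0, 4, 0, 0, 0, 0, 31, 0, 4, 0, 0, 0, 0, 42, 0, 4, 0, 0, 0, 0, 53, 0, 4, 0, 0, 0, 0, 64, 0, 4, 0, 0, 0, 0, 75, 0, 4, 0, 0, 0, 0, 86, 0, 4, 0, 0, 0, 0, 97, 0, 4, 0, 0, 0, 0, 105, 0, 4, 0, 0, 0, 0]
}}

```text
clock: 17.5
eef_pos: [557.3, -86.2, 22.6]
tool_rot: [3.137, 0.009, 1.683]
force: [-0.0, -8.1, 7.3]
width: -0.2
gripper_force: 4.5
```

Emit:
{"fn": "play_rows", "kwargs": {
  "deltas": [10, 0, 0, 0, 0, 0, 0, 20, 0, 0, 0, 0, 0, 0, 30, 0, 0, 0, 0, 0, 0, 40, 0, 0, 0, 0, 0, 0, 50, 0, 0, 0, 0, 0, 0, 60, 0, 0, 0, 0, 0, 0, 68, 0, 0, 0, 0, 0, 0, 73, 0, 0, 0, 0, 0, 0, 76, 0, 0, 0, 0, 0, 0, 78, 0, 0, 0, 0, 0, 0]
}}

```text
clock: 18.75
eef_pos: [548.3, -8.1, 22.2]
tool_rot: [3.137, 0.007, 1.684]
force: [-0.9, -8.0, 5.6]
width: -0.0
gripper_force: 4.2
```

Emit:
{"fn": "play_rows", "kwargs": {
  "deltas": [4, 0, 0, 0, 0, 0, 0, 8, 0, 0, 0, 0, 0, 0, 11, 0, 0, 0, 0, 0, 0, 14, 0, 0, 0, 0, 0, 0, 17, 0, 0, 0, 0, 0, 0, 19, 0, 0, 0, 0, 0, 0, 21, 0, 0, 0, 0, 0, 0, 22, 0, 0, 0, 0, 0, 0]
}}

```text
clock: 19.75
eef_pos: [545.9, 12.2, 22.3]
tool_rot: [3.137, 0.009, 1.683]
force: [-0.1, -11.0, 4.9]
width: -0.0
gripper_force: 5.8
```

Emit:
{"fn": "play_rows", "kwargs": {
  "deltas": [2, 0, 0, 0, 0, 0, 0, 4, 0, 0, 0, 0, 0, 0, 5, 0, 0, 0, 0, 0, 0, 6, 0, 0, 0, 0, 0, 0]
}}

```text
clock: 20.25
eef_pos: [545.9, 12.4, 22.4]
tool_rot: [3.135, 0.017, 1.679]
force: [0.3, -21.8, 3.7]
width: -0.1
gripper_force: 10.8
```

The tray is at its stop: about 22 N with no more travel, 226 mm from where it started. I back off and lift.

Emit:
{"fn": "play_rows", "kwargs": {
  "deltas": [-5, 0, 0, 0, 0, 0, 0, -20, 0, 0, 0, 0, 0, 0, -50, 0, 0, 0, 0, 0, 0, -70, 0, -20, 0, 0, 0, 0, -80, 0, -70, 0, 0, 0, 0, -80, 0, -130, 0, 0, 0, 0, -80, 0, -130, 0, 0, 0, 0, -80, 0, -130, 0, 0, 0, 0]
}}

```text
clock: 21.25
eef_pos: [551.9, -54.1, 150.5]
tool_rot: [-3.141, -0.002, 1.688]
force: [-1.3, 0.6, -0.5]
width: 0.1
gripper_force: 0.0
```

```bash
python3 - <<'E'
from look import *
st(); a=get_image('top')[:,:,::-1]; b=get_image('side')[:,:,::-1]
a=cv2.resize(a[130:300,40:380],None,fx=1.6,fy=1.6); b=cv2.resize(b[180:400,200:620],(544,285))
cv2.imwrite('pics/end.png',np.vstack([a,b]))
C=np.array([533.4,95.8]);u=np.array([np.cos(1.687),np.sin(1.687)]);c=camera_info('top')
P=C+.226*1000*u; print('handle px full top',proj(c,np.array([[*(P-295*u),30]])))
E
```

```text
clk 21.25 tcp [551.9 -54.1 150.5] rpy [-3.141e+00 -2.000e-03  1.688e+00] q [-0.34  0.68  0.61  1.88 -0.55  0.76  0.7 ] F [-1.3  0.6 -0.5] w 0.1
handle px full top [[282.44134942 217.9811942 ]]
```

View pics/end.png

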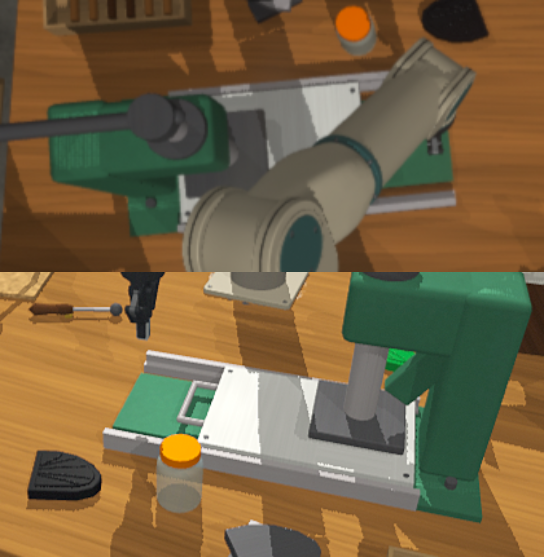

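The side view shows the tray fully in under the platen, with the die out of sight beneath it. The jar and tools are undisturbed, and the gripper is clear and touching nothing. I hand the job in.

```bash
python3 -c "
from cell import *
print(finish_job())"
```

```text
the job is handed in; nothing more can be done
None
```

I turned the brass die, it dropped home in the cutout, and I pushed the tray in to its stop; the job was handed in at about 21 s of robot time, but the hand-in call returned no verdict.

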